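Lock a sample cup into the spinner's bayonet socket

TASK

Take the black sample cup from the tray and mount it in the bayonet socket of the spinner unit: let its two lugs down through the ring's two slots, push it down against the spring and twist it a quarter turn clockwise (seen from above) to the stop, then let it spring up into its locked position and let go. Be gentle with the spindle bearing: a push of 10 to 15 N is enough, stop turning as soon as you feel the stop, and never lean on it with more than about 40 N. Leave the jar, the weight and the screwdriver where they are.

Things in the scene. Friction and masses are not known exactly. Their poses are not given: they have to be found in the camera images.
- cup_grip (a point): Where to grip the loose black sample cup: on its axis, 42 mm above the underside of its foot, half-way up its head (20 to 64 mm up). The head is 58 mm across with two parallel flats 44 mm apart facing the cup's own +y and -y: grip across the flats from above. Gripped lower, the fingertips strike the ring when the cup is pushed in. Half a turn of the cup makes no difference.
- cup: The sample cup, 64 mm high, 0.2 to 0.37 kg, upright on its foot in the tray. Origin: centre of the foot's underside, z up. Under the head a round shank, 40 mm diameter, 20 mm long, tapering to 34 mm in its last 4.5 mm; two steel lugs stick out along +x and -x, 7 mm wide, 52 mm over their ends, from 5 to 10 mm above the foot's underside. A steel disc lies in the top.
- socket (a point): Centre of the spinner's bayonet ring, level with its top face; axes as the spinner's. Ring 72 mm outside, bore 43 mm; its 7 mm thick lip has two opposite entry slots 10 mm wide. The braked ring parks inexactly: the slots lie along the unit's x axis only within 25 degrees either way; see or feel them. Lugs resting on the lip (cup_grip 37 mm above this point) drop in when turned onto the slots.
- track (a point): Point on the ring's axis 17 mm below its top face, axes as the spinner's. Lugs turn under the lip while the foot is this deep or deeper (cup_grip 25 mm or less above socket); at 20 mm the head meets the ring. They turn only clockwise seen from above, 85 to 93 degrees, to a fixed stop. A sprung plate meets the foot 7 mm below the top face, pushing up 3 N there, 0.6 N more per mm.
- lock (a point): Point on the ring's axis 14 mm below its top face: where the foot's underside is when locked (cup_grip 28 mm above socket). At the stop the lip's underside has a recess 3 mm deep, 10 mm wide; when the push is eased the spring lifts the lugs into it. A cup in the slots and not locked is pushed up to 7 or 8 mm below the top face; one stuck half-way round stays deeper.
- spinner: Spinner unit fixed on the instrument's 30 mm thick steel base: grey housing 112 x 106 mm on a dark foot plate 136 x 120 mm, 44 mm high, a black motor on its +x side, and the upright bayonet ring on top (top face 70 mm above the origin). Origin: centre of its underside, z up. The twist needs under 0.2 N m up to the stop; do not go past 1 N m there.
- tray: open steel tray 130 x 310 x 13 mm, walls 3 mm, fixed on the bench; holds the cup, the jar and the weight in a row 97 mm apart; origin at the centre of its underside
- jar: loose amber glass jar with white cap, 42 mm diameter, 55 mm high, on the tray, to be left alone; origin at the centre of its underside
- weight: loose steel weight with a knob, 38 mm diameter, 46 mm high, on the tray, to be left alone; origin at the centre of its underside
- driver: loose screwdriver lying across the steel base beyond the spinner unit, to be left alone
Things that resemble listed ones, but are neither listed nor needed, are in the scene too. Leave any blue or green look-alike of the cup alone.

How it is judged:
By the outcome, as a careful person would: the job done as asked, in the order asked, and still so for the second after the job is handed in, with the robot touching nothing.
It also fails if it takes over 72 s, if anything falls off the work surface, if the arm or the gripper's body presses on something with over 40 N, if the wrist force passes 120 N, or if a joint passes its speed limit or range.

ROBOT

A 7-joint arm with a two-finger parallel gripper is mounted at the origin on the work surface. World frame = base frame: x ahead of the robot, y to its left, z up, the work surface at z = 0. Lengths are in m, angles in degrees, forces in N, time in s.
With the tool pointing down it reaches from about 0.35 to 0.775 m from the base axis. Payload 3.1 kg.
Tool frame: the origin (TCP) lies on the centre line of the jaws, within the pads' length; the fingertips stand 17 mm ahead of it and the grasp point (between the pads) lies 2 mm behind it (robot.tip_reach is the distance from the TCP to the fingertips, in m); z points along the fingers, y is the line along which they close (so a half turn about z gives the same grasp; the last joint's range is limited). The gripper opens to 85 mm and grips with 20 to 120 N. Pads are 22 mm wide; open, the fingers measure 114 mm over their backs; the gripper's body (76 mm by 85 mm) begins 54 mm behind the grasp point. The pads swing forward as they close: fully open they stand 13 mm farther back than shut.
Start: joints at [63.386, 17.813, 0.802, 86.603, -0.252, 75.585, -1.558], TCP at [0.226, -0.502, 0.248] pointing down, gripper open.
Joint ranges: [-154.91, 154.91], [-16.99, 109.72], [-72.82, 74.43], [7.12, 147.25], [-82.49, 262.49], [11.32, 116.49], [-174.64, 174.64]. Speed limits (degrees/s): [159.86, 159.86, 180, 180, 180, 180, 180].

INTERFACE

Orientations are given as [roll, pitch, yaw] about the fixed x, y, z axes, in that order (R = Rz(yaw) Ry(pitch) Rx(roll)).
In Python, from station import robot, fingers, vision, workorder, recognise gives the robot as it stands. Calls block until the motion is done:
- robot.move_to(position, orientation): joint-space move of the TCP to a pose.
- robot.line_to(position, orientation=None, velocity=0.15, f_stop=None): straight line of the TCP; orientation=None keeps the orientation; velocity is the mean speed in m/s. With f_stop (N) it stops when the force on the tool has changed by that much, and returns True; else False.
- robot.move_j(angles): joint-space move.
- fingers.gripper_to(opening, force=None): opening from 0.0 (shut) to 1.0 (fully open); force is the grip in N (None keeps the last); returns when the fingers have stopped.
- robot.pause(seconds).
- robot.inverse_kinematics(position, orientation): joint angles nearest the present ones, or None.
- vision.grab_frame(name): name is "scene" or "top"; returns the picture (400x640x3 uint8, red, green, blue); there is no depth.
- vision.calibration(name): a dict with "mtx" (3x3 intrinsics, pixels), "extrinsics" (4x4, takes a point from world to camera coordinates). Camera axes: x right, y up, looking along -z (the intrinsics and any distortion apply to the point x, -y, -z); pixel columns grow to the right and rows downward; lengths in m; the calibration is good to about 2 mm. A picture is of the moment at which its call begins. calibration takes no time and is no camera call.
A pose or a line that the arm cannot do raises robot.PlanningError and nothing moves.
- workorder.close_job(): hands the job in; it is judged then, once.
Trained networks look in the newest picture that a camera, given by its name, has taken for a name from the list of things; names that differ only in an ending like _2 or _b are one class to them, and where a whole thing is asked for, a point or a joint stands for the part that bears it (a point fixed in the world has none). Each returns a list of dicts, best first, with "p" (0 to 1); they miss things now and then, are a little off and sometimes report something else, mostly with a low value. They report only what shows in the picture. A call takes as long as a camera call. They do not tell look-alikes from the thing itself.
- recognise(label, camera): "rect" ([centre column, centre row, width, height] in pixels, round what is visible of it).
Readings, each from a call of its own:
- robot.current_time_s(): time.
- robot.current_joint_positions(): joint angles.
- robot.current_dq(): joint speeds.
- robot.current_joint_torque(): joint torques, N m.
- robot.current_tool_pos(): TCP position.
- robot.current_eef_rot(): TCP orientation.
- robot.current_contact_force(): force on the tool from outside, world axes, zero at the start.
- robot.current_torque(): the same for the moment, N m.
- robot.current_finger_gap(): opening from 0.0 (shut) to 1.0 (fully open).
- robot.current_gripper_force(): force on a finger pad.
Only numpy, scipy, OpenCV 4.12 (cv2) and the standard library are available. Lean on these libraries where they do the work, as an engineer would, in place of code of your own. Each camera call takes 0.05 s, during which the arm holds its last target. There are 200 camera calls.

## Working session

There is one attempt and no reset: what is moved stays moved. The work goes in short steps, each a Python script; the robot and the scene stay as the last script left them, time stands still between calls to the robot, and variables do not carry over. Pictures are saved under pics/ and viewed, at most 10 in all, crops included, and the job is handed in when it is done.

```bash
mkdir -p pics; ls; python3 - <<'E'
from station import robot, fingers, vision, workorder, recognise
import cv2, numpy as np
np.set_printoptions(precision=4,suppress=True)
for n in("scene","top"):
    f=vision.grab_frame(n); cv2.imwrite(f"pics/{n}0.png",f[:,:,::-1])
    c=vision.calibration(n); print(n,{k:np.array(v) for k,v in c.items()})
    for l in("cup","spinner","tray","socket"):
        print(l,[(round(d["p"],2),np.round(d["rect"],1).tolist()) for d in recognise(l,n)][:5])
E
```

```text
pics
scene {'mtx': array([[438.7716,   0.    , 319.1729],
       [  0.    , 438.7716, 194.4525],
       [  0.    ,   0.    ,   1.    ]]), 'extrinsics': array([[-0.0629,  0.9978,  0.0224,  0.0771],
       [-0.6101, -0.0562,  0.7903,  0.2638],
       [ 0.7898,  0.036 ,  0.6123, -1.3664],
       [ 0.    ,  0.    ,  0.    ,  1.    ]])}
cup [(0.82, [246.6, 187.8, 31.9, 34.0]), (0.77, [204.4, 233.7, 34.9, 35.4]), (0.71, [250.2, 237.1, 32.1, 40.6]), (0.7, [271.5, 155.8, 21.7, 26.3])]
spinner [(0.82, [408.4, 220.8, 74.5, 66.4])]
tray [(0.82, [245.1, 203.1, 153.5, 55.4])]
socket [(0.89, [407.1, 219.9, 75.7, 69.1])]
top {'mtx': array([[361.4539,   0.    , 317.7551],
       [  0.    , 361.4539, 196.7748],
       [  0.    ,   0.    ,   1.    ]]), 'extrinsics': array([[-0.0113, -0.9994, -0.0323, -0.0158],
       [ 0.9924, -0.0152,  0.1222, -0.5597],
       [-0.1226, -0.0307,  0.992 , -0.9026],
       [ 0.    ,  0.    ,  0.    ,  1.    ]])}
cup [(0.88, [376.9, 169.7, 26.3, 25.5]), (0.87, [391.2, 226.9, 26.1, 20.1]), (0.74, [383.8, 288.1, 23.5, 28.5]), (0.61, [411.0, 172.0, 29.4, 26.0])]
spinner [(0.96, [255.0, 201.7, 61.2, 67.0]), (0.19, [350.8, 220.8, 20.2, 17.7])]
tray [(0.67, [390.6, 226.5, 122.3, 60.4]), (0.54, [256.8, 202.2, 63.9, 67.5])]
socket [(0.69, [257.6, 202.6, 64.9, 73.1])]
```

```bash
python3 - <<'E'
import cv2
a=cv2.imread("pics/top0.png")[130:330,200:460]; b=cv2.imread("pics/scene0.png")[120:290,150:480]
cv2.imwrite("pics/t1.png",cv2.resize(a,None,fx=3,fy=3,interpolation=cv2.INTER_CUBIC)[:600,:780])
cv2.imwrite("pics/s1.png",cv2.resize(b,None,fx=2.4,fy=2.4,interpolation=cv2.INTER_CUBIC))
E
```

```text
(no output)
```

View pics/t1.png

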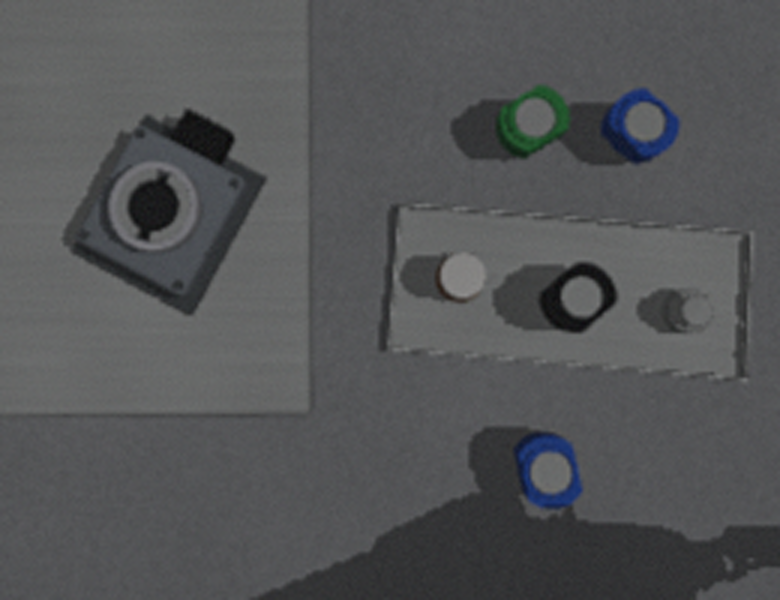

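View pics/s1.png

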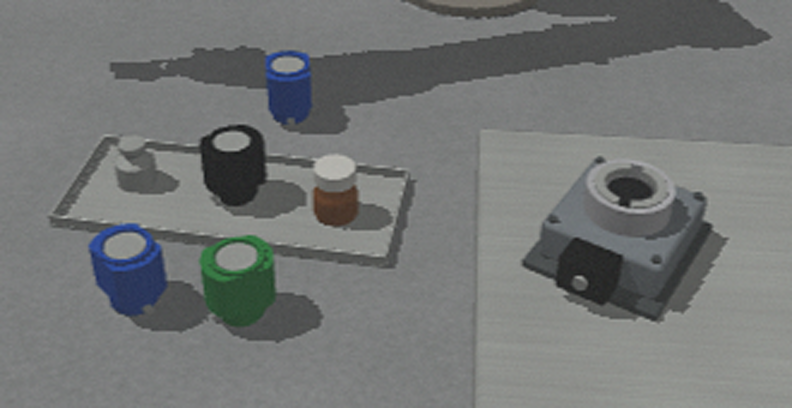

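Candidates in the top picture: the black cup (393,229), blue (414,172), blue (384,288), green (378,170). The weight (430,233) and jar (354,222) are not cups. The black one between jar and weight is the one I want. The ring centre is at about (251,199), with its slots running roughly up-right to down-left. Next I rectify both for a close check.

```bash
cat > h.py <<'E'
from station import robot, fingers, vision, workorder, recognise
import cv2, numpy as np
np.set_printoptions(precision=4,suppress=True)
def project(P,n="top"):
    c=vision.calibration(n); K=np.array(c["mtx"]);E=np.array(c["extrinsics"])
    p=np.c_[np.atleast_2d(P),np.ones(len(np.atleast_2d(P)))]@E.T
    q=(p[:,:3]*[1,-1,-1])@K.T
    return q[:,:2]/q[:,2:]
def unproj(uv,z,n="top"):
    c=vision.calibration(n); K=np.array(c["mtx"]);E=np.array(c["extrinsics"])
    d=np.linalg.inv(K)@[*uv,1]; R=E[:3,:3]; o=-R.T@E[:3,3]; w=R.T@(d*[1,-1,-1])
    return o+w*(z-o[2])/w[2]
def rectify(img,c,z,half=.06,s=4000,n="top"):
    # row = -x world (x up), col = -y world (y left); s px per m
    N=int(2*half*s); g=np.arange(N)-N/2
    C,Rr=np.meshgrid(g,g)
    P=np.c_[(c[0]-Rr/s).ravel(),(c[1]-C/s).ravel(),np.full(N*N,z)]
    uv=project(P,n).astype(np.float32).reshape(N,N,2)
    return cv2.remap(img,uv,None,cv2.INTER_CUBIC)
E
python3 - <<'E'
from h import *
img=cv2.imread("pics/top0.png"); sc=cv2.imread("pics/scene0.png")
cc=unproj((393,228.5),.066); rc=unproj((251,199),.1); print(cc,rc)
o=[]
for nm,c,z in(("cup",cc,.067),("ring",rc,.1)):
    o.append(np.vstack([cv2.resize(rectify(i,c,z,.05,n=n),(300,300)) for i,n in((img,"top"),(sc,"scene"))]))
cv2.imwrite("pics/r1.png",np.clip(np.hstack(o).astype(float)*1.5,0,255))
E
```

```text
[ 0.4741 -0.2085  0.066 ] [0.5484 0.1364 0.1   ][ WARN:0@0.401] global loadsave.cpp:1063 imwrite_ Unsupported depth image for selected encoder is fallbacked to CV_8U.
```

View pics/r1.png

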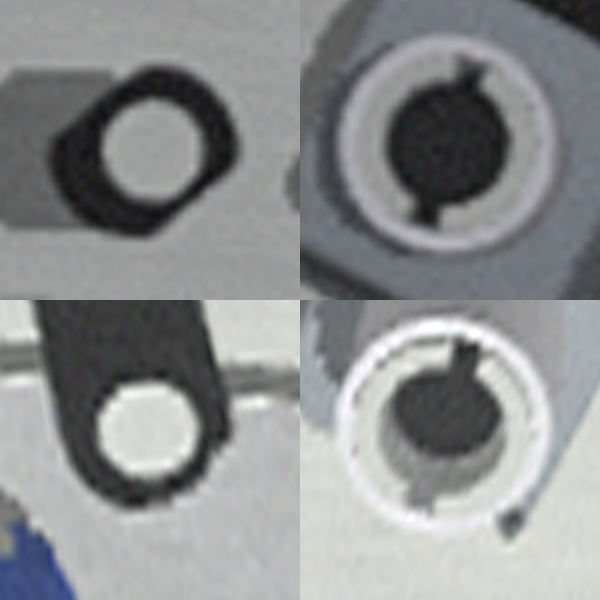

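The crop confirms a black head with a steel disc and two flats running lower-left to upper-right. In the ring, the slots are at (468,70) and (427,215), about -16.5° from world x. Now I fit both numerically.

```bash
cat >> h.py <<'E'
from scipy.optimize import minimize
def headpoly(x,y,yaw,z0,z1):
    t=np.radians(np.arange(0,360,3)); X=.029*np.cos(t); Y=np.clip(.029*np.sin(t),-.022,.022)
    c,s=np.cos(yaw),np.sin(yaw); A=np.c_[x+c*X-s*Y,y+s*X+c*Y]
    return np.vstack([np.c_[A,np.full(len(A),z)] for z in(z0,z1)])
def disc(img,uv,r,n="top",thr=None):
    """centroid & area of bright disc near uv"""
    k=8; x0,y0=int(uv[0]-r),int(uv[1]-r)
    g=cv2.resize(cv2.cvtColor(img[y0:y0+2*r,x0:x0+2*r],cv2.COLOR_BGR2GRAY),None,fx=k,fy=k,interpolation=cv2.INTER_CUBIC)
    thr=thr or cv2.threshold(g,0,255,cv2.THRESH_OTSU)[0]
    nl,lab,st,ce=cv2.connectedComponentsWithStats((g>thr).astype(np.uint8))
    l=lab[g.shape[0]//2,g.shape[1]//2]
    return ((ce[l]+.5)/k-.5+[x0,y0]), st[l][4]/k/k, thr
E
python3 - <<'E'
from h import *
img=cv2.imread("pics/top0.png"); sc=cv2.imread("pics/scene0.png")
d,a,t=disc(img,(392.7,229),13); print("disc top",d,a,t,unproj(d,.067))
d2,a2,t2=disc(sc,(150+232/2.4,120+141/2.4),13,"scene"); print("disc scene",d2,a2,t2,unproj(d2,.067,"scene"))
# silhouette fit
k=6;x0,y0=375,211;W=36
p=img[y0:y0+W,x0:x0+W]; g=cv2.resize(cv2.cvtColor(p,cv2.COLOR_BGR2GRAY),None,fx=k,fy=k,interpolation=cv2.INTER_CUBIC)
m=(g<38).astype(np.uint8); print(np.percentile(g,[2,10,20,30,40,50,70]))
nl,lab,st,ce=cv2.connectedComponentsWithStats(m); l=1+np.argmax(st[1:,4]); m=(lab==l).astype(np.uint8)
cs,_=cv2.findContours(m,cv2.RETR_EXTERNAL,cv2.CHAIN_APPROX_NONE); cv2.drawContours(m,cs,-1,1,-1)
def cost(v):
    P=headpoly(v[0],v[1],v[2],.023,.067); q=(project(P)-[x0,y0]+.5)*k-.5
    h=cv2.convexHull((q*16).astype(np.int32)); r=np.zeros_like(m); cv2.fillConvexPoly(r,h,1,shift=4)
    return (r!=m).sum()/m.sum()
c0=unproj(d,.067)
best=min((minimize(cost,[c0[0],c0[1],np.radians(a)],method="Nelder-Mead",options=dict(initial_simplex=[[c0[0],c0[1],np.radians(a)],[c0[0]+.004,c0[1],np.radians(a)],[c0[0],c0[1]+.004,np.radians(a)],[c0[0],c0[1],np.radians(a+12)]])) for a in range(-90,90,30)),key=lambda r:r.fun)
print("cup",best.x[:2],np.degrees(best.x[2]),best.fun)
# ring: dark bore+slots in rectified images
for i,n,thr in((img,"top",None),(sc,"scene",None)):
    c=np.array([.550,.138]); s=4000;half=.045
    for it in range(3):
        r=cv2.cvtColor(rectify(i,c,.1,half,s,n),cv2.COLOR_BGR2GRAY); N=len(r); Y,X=np.mgrid[:N,:N]-N/2; rad=np.hypot(X,Y)/s
        # outer edge of ring: bright -> dark gradient around r=.036
        pol=cv2.warpPolar(r,(int(.044*s),360),(N/2,N/2),.044*s,cv2.WARP_POLAR_LINEAR).astype(float)
        pol=cv2.GaussianBlur(pol,(9,5),0); gr=np.gradient(pol,axis=1); lo,hi=int(.030*s),int(.042*s)
        e=lo+np.argmin(gr[:,lo:hi],axis=1); t=np.radians(np.arange(360))
        ex=e*np.cos(t);ey=e*np.sin(t); (cx,cy),(w,h2),an=cv2.fitEllipse(np.c_[ex,ey].astype(np.float32))
        c=c-np.array([cy,cx])/s
    prof=pol[:,int(.0225*s):int(.0250*s)].mean(1)
    wgt=np.clip(np.median(prof)-prof-15,0,None); ph=np.angle((wgt*np.exp(2j*t)).sum())/2
    # image angle th: col=cos,row=sin -> world dx=-sin, dy=-cos
    print(n,"ring",c,w/s,h2/s,"slot",np.degrees(np.arctan2(-np.cos(ph),-np.sin(ph)))%180, np.flatnonzero(wgt>0))
E
```

```text
disc top [393.4487 228.5274] 149.84375 61.0 [ 0.474  -0.2094  0.067 ]
disc scene [246.0148 178.3915] 107.078125 85.0 [ 0.481  -0.2077  0.067 ]
[ 17.  22.  52.  66.  95. 103. 105.]
cup [ 0.474  -0.2096] -57.49855770043415 0.12038821094697781
top ring [0.5505 0.1375] 0.07175594329833984 0.07201811981201171 slot 162.40378710612623 [ 93  94  95  96  97  98  99 100 101 102 103 104 105 106 107 108 109 110
 111 112 113 114 115 116 117 118 119 120 121 275 276 277 278 279 280 281
 282 283 284 285 286 287 288 289 290 291 292 293 294 295 296 297 298 299
 300 301]
scene ring [0.5565 0.1388] 0.07112476348876953 0.07201810455322266 slot 162.66149616019015 [ 69  70  71  72  73  74  75  76  77  78  79  80  81  82  83  84  85  89
  90  91  92  93  94  95  96  97  98  99 100 101 102 103 104 105 106 107
 108 109 110 111 112 113 114 115 116 117 118 119 120 121 122 275 276 277
 278 279 280 281 282 283 284 285 286 287 288 289 290 291 292 293 294 295
 296 297 298 299 300 301]
```

```bash
python3 - <<'E'
from h import *
print(robot.current_time_s(), robot.current_eef_rot(), robot.current_contact_force(), robot.tip_reach)
img=cv2.imread("pics/top0.png")
r=cv2.cvtColor(rectify(img,(.474,-.2095),.067,.045,4000),cv2.COLOR_BGR2GRAY).astype(float)
# edge direction histogram weighted to strong straight edges on head outline: Hough-like projection
r=cv2.GaussianBlur(r,(0,0),5); gx=cv2.Sobel(r,cv2.CV_64F,1,0);gy=cv2.Sobel(r,cv2.CV_64F,0,1)
N=len(r);Y,X=np.mgrid[:N,:N]-N/2;mag=np.hypot(gx,gy)
for yaw in range(-70,-34,4):
    a=np.radians(yaw+90); nx,ny=-np.sin(a),-np.cos(a)   # normal: col,row
    d=X*nx+Y*ny; al=np.abs(X*ny-Y*nx)<60; gn=np.where(al,gx*nx+gy*ny,0)
    h=np.array([gn[(np.abs(d-k)<3)].sum() for k in range(-120,121,2)]); K=np.arange(-120,121,2)
    pos=h*(K>60);neg=-h*(K<-60); print(yaw,round(pos.max()/1e3),K[pos.argmax()]/4,round(neg.max()/1e3),K[neg.argmax()]/4)
for y in(-52,128,-17.5,-107.5,162.5,72.5):
    p=(.476,-.209,.2) if y in(-52,128) else (.552,.138,.14)
    q=robot.inverse_kinematics(p,[180,0,y]); print(y,None if q is None else np.array(q))
E
```

```text
0.5 [-179.9996    0.0027   24.2299] [-0.0865  0.0293 -0.3881] 0.017
-70 16 25.5 13 -24.5
-66 17 25.0 15 -22.5
-62 17 24.5 18 -22.0
-58 18 24.5 22 -22.0
-54 18 24.0 25 -21.5
-50 17 24.0 26 -21.5
-46 16 24.0 25 -21.5
-42 13 24.0 22 -21.5
-38 10 24.5 19 -22.0
-52 [  25.2394   16.3181   -4.2701   95.6368    1.2921   68.093  -121.3415]
128 [ 42.8251  18.2708 -26.708   94.9611   8.6908  68.8304  52.1289]
-17.5 [   9.2016   28.923   -35.2637   91.6497   17.9184   65.1702 -137.7838]
-107.5 [ 24.1932  38.7193 -61.7515  91.1085  35.435   71.8752 118.7638]
162.5 [ 16.3563  32.2533 -46.7437  91.3799  24.9173  67.2967  36.742 ]
72.5 [ 14.8544  31.4158 -44.222   91.435   23.3084  66.7464 -52.01  ]
```

Choosing tool yaw 128 for the grasp, 162.5 for entry and 72.5 at the end, which stays in joint range. Grasping now.

```bash
python3 - <<'E'
from h import *
x,y=.4755,-.2093
robot.move_to([x,y,.16],[180,0,128])
fingers.gripper_to(1.0)
hit=robot.line_to([x,y,.0435],velocity=.1,f_stop=6); print("hit",hit,robot.current_tool_pos(),robot.current_contact_force())
if not hit:
    fingers.gripper_to(0.0,60)
    print("gap",robot.current_finger_gap()*85,robot.current_gripper_force(),robot.current_tool_pos())
    robot.line_to([x,y,.20],velocity=.15)
    print("lifted",robot.current_finger_gap()*85,robot.current_contact_force(),robot.current_time_s())
    robot.move_to([.5515,.138,.20],[180,0,162.5])
    print(robot.current_tool_pos(),robot.current_eef_rot(),robot.current_joint_positions(),robot.current_time_s())
    for n in("top","scene"): cv2.imwrite(f"pics/{n}2.png",vision.grab_frame(n)[:,:,::-1])
    a=cv2.imread("pics/top2.png");b=cv2.imread("pics/scene2.png")
    u=project([.5515,.138,.2]).astype(int)[0];v=project([.5515,.138,.2],"scene").astype(int)[0];print(u,v)
    f=lambda i,p:cv2.resize(i[p[1]-50:p[1]+50,p[0]-50:p[0]+50],(390,390),interpolation=cv2.INTER_CUBIC)
    cv2.imwrite("pics/g2.png",np.hstack([f(a,u),f(b,v)]))
E
```

```text
hit False [ 0.4762 -0.2095  0.0442] [ 0.7913 -0.879   0.1779]
gap 43.17403334741065 61.038490533828735 [ 0.4761 -0.2094  0.0441]
lifted 43.02028568363923 [-0.7399  0.1113 -4.2413] 5.15
[0.5522 0.135  0.1996] [-179.8572    0.0287  162.2654] [ 13.6827  27.3069 -41.9989  86.8981  18.8441  73.0892  41.593 ] 6.4833
[240 192] [420 152]
```

View pics/g2.png

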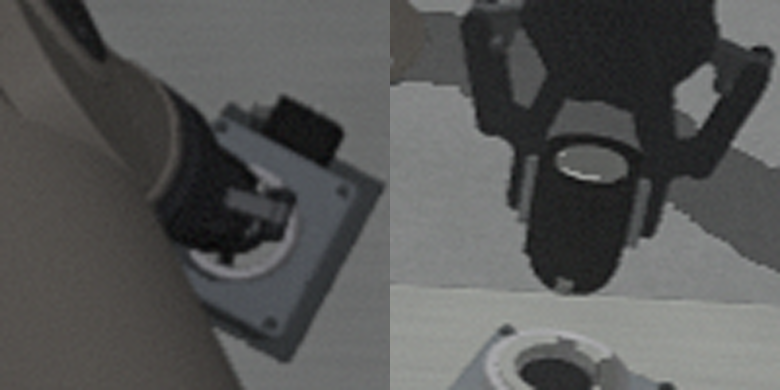

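The cup is held squarely across its flats, with its disc at scene pixel about (422,143.5) and a lug visible at the foot. I check the cup's in-hand offset against the ring through the same camera.

```bash
python3 - <<'E'
from h import *
robot.line_to([.5515,.1375,.165],[180,0,162.5],velocity=.05); robot.pause(.3)
p=np.array(robot.current_tool_pos()); print(p,robot.current_eef_rot(),robot.current_contact_force())
f=vision.grab_frame("scene")[:,:,::-1].copy(); cv2.imwrite("pics/scene3.png",f)
z=p[2]+.002+.022
u0=project([p[0],p[1],z],"scene")[0]
d,a,t=disc(f,u0,12); print(u0,d,a,t)
D=unproj(d,z,"scene"); print("delta",(D-p)[:2],"target",np.array([.5565,.1388])-(D-p)[:2])
# jar etc. unaffected: vertical pixel check of disc if z unknown
cv2.imwrite("pics/g3.png",cv2.resize(f[int(u0[1])-25:int(u0[1])+75,int(u0[0])-50:int(u0[0])+50],(500,500),interpolation=cv2.INTER_CUBIC))
E
```

```text
[0.5516 0.1376 0.1653] [179.9875   0.0261 162.4982] [-0.181   0.0123 -2.5561]
[418.83   157.0552] [419.5511 159.4859] 134.203125 74.0
delta [0.0082 0.0004] target [0.5483 0.1384]
```

View pics/g3.png

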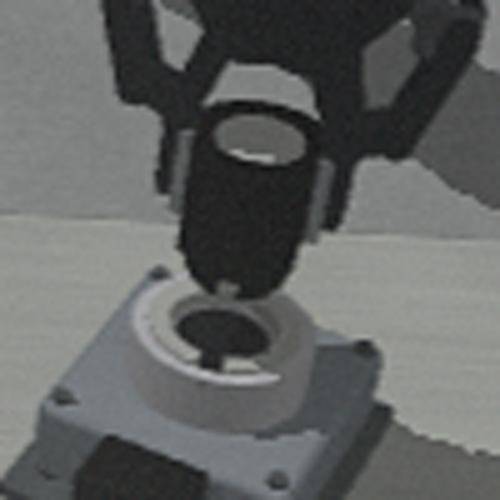

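The cup sits just above the ring and roughly aligned, with its lug over the near slot. I lower it gently into the bore and centre it by touch.

```bash
cat >> h.py <<'E'
def st(m=""): print(m,np.array(robot.current_tool_pos()),np.round(robot.current_contact_force(),1),round(robot.current_eef_rot()[2],1),"t",robot.current_time_s())
E
python3 - <<'E'
from h import *
c=np.array([.5500,.1382]); o=[180,0,162.5]
robot.line_to([*c,.145],o,velocity=.05); st("above")
h=robot.line_to([*c,.1362],o,velocity=.02,f_stop=4); st(f"in {h}")
if not h:
  for ax in(1,0):
    e=[]
    for s in(1,-1):
        t=c.copy(); t[ax]+=s*.005
        h=robot.line_to([*t,.1362],o,velocity=.01,f_stop=3); st(f"{ax}{s} {h}"); e.append(robot.current_tool_pos()[ax])
        robot.line_to([*c,.1362],o,velocity=.02)
    c[ax]=np.mean(e)
    robot.line_to([*c,.1362],o,velocity=.02)
  print("centre",c); st()
E
```

```text
above [0.5498 0.1382 0.1446] [ 0.7 -0.5 -1.7] 162.5 t 8.3333
in False [0.55   0.1382 0.1361] [ 0.1 -0.4 -2.5] 162.5 t 8.925
11 True [0.5499 0.1384 0.1352] [ 0.6 -0.2 -2.4] 162.4 t 9.275
1-1 True [0.5501 0.1367 0.1356] [1.  0.4 0.6] 162.5 t 9.9167
01 True [0.5525 0.1368 0.1347] [-0.5  0.7 -3.5] 162.5 t 10.9083
0-1 True [0.5492 0.1376 0.1361] [-0.  -0.2  2.9] 162.5 t 11.525
centre [0.5508 0.1376]
 [0.5502 0.1373 0.1355] [-0.7  0.6 -2.2] 162.5 t 12.0333
```

Those stops were mostly motion noise. I repeat slower with settling.

```bash
python3 - <<'E'
from h import *
c=np.array([.5504,.1376]); o=[180,0,162.5]; z=.1360
robot.line_to([*c,z],o,velocity=.02); robot.pause(.4); st("start")
for ax in(1,0):
    e=[]
    for s in(1,-1):
        t=c.copy(); t[ax]+=s*.005
        h=robot.line_to([*t,z],o,velocity=.006,f_stop=6); e.append(robot.current_tool_pos()[ax]); st(f"{ax} {s} {h}"); 
        robot.line_to([*c,z],o,velocity=.01); robot.pause(.3); st("back")
    c[ax]=np.mean(e)
    robot.line_to([*c,z],o,velocity=.01); robot.pause(.3)
print("centre",c); st()
E
```

```text
start [0.5504 0.1376 0.136 ] [-0.7  1.  -3.7] 162.5 t 12.6833
1 1 True [0.55   0.1385 0.1348] [ 0.8 -0.6 -2.8] 162.4 t 13.3833
back [0.5503 0.1377 0.1359] [-0.2 -0.5 -2.4] 162.5 t 14.0833
1 -1 False [0.5506 0.1354 0.1369] [ 0.1  5.3 -2.5] 162.6 t 15.0667
back [0.5499 0.1373 0.1353] [ 1.4 -0.7 -3.2] 162.5 t 16.0167
0 1 False [0.5536 0.1371 0.1356] [-5.6 -0.2 -0.5] 162.5 t 17.55
back [0.5505 0.137  0.136 ] [ 0.3 -0.3 -2.4] 162.5 t 18.5
0 -1 True [0.5487 0.1373 0.137 ] [ 1.5  0.6 -0.1] 162.5 t 19.3
back [0.55   0.1371 0.1356] [ 1.   1.7 -4.2] 162.5 t 19.9417
centre [0.5511 0.137 ]
 [0.5511 0.1367 0.136 ] [-0.1  1.1 -2.1] 162.5 t 20.4917
```

```bash
python3 - <<'E'
from h import *
c=[.5511,.1374]
for dy in(0,3,-3):
    o=[180,0,162.5+dy]
    robot.line_to([*c,.1365],o,velocity=.02); robot.pause(.2)
    h=robot.line_to([*c,.126],o,velocity=.015,f_stop=9); st(f"{dy} {h}"); robot.pause(.2); st()
    if robot.current_tool_pos()[2]<.131: break
E
```

```text
0 False [0.5513 0.1374 0.1264] [-1.2 -0.8  4.1] 162.5 t 21.7917
 [0.5513 0.1375 0.1262] [-1.2 -0.4  4.5] 162.5 t 21.9917
```

The lugs have entered the slots: the foot is 14 mm deep and the force matches the spring. Now push to about 18 mm and twist clockwise in steps while watching the moment.

```bash
python3 - <<'E'
from h import *
c=[.5512,.1374]; y=162.5
h=robot.line_to([*c,.1215],[180,0,y],velocity=.015,f_stop=15); robot.pause(.2); st(f"down {h}")
b=np.array(robot.current_torque()); print("M",b)
for i in range(30):
    d=y-162.5
    y-= 8 if d>-72 else 2
    robot.line_to([*c,.1215],[180,0,y],velocity=.02); robot.pause(.1)
    m=np.array(robot.current_torque()); e=robot.current_eef_rot()[2]
    f=np.array(robot.current_contact_force()); print(round(y,1),round(e,1),m-b,f.round(1),round(robot.current_tool_pos()[2],4),round(robot.current_time_s(),1))
    if abs(m[2]-b[2])>.3 or abs(e-y)>4 or f[2]>20 or y<162.5-96: break
E
```

```text
down False [0.5513 0.1374 0.122 ] [-1.5 -0.6  6.2] 162.5 t 22.6417
M [-0.3172  0.4939  0.0056]
154.5 154.5 [ 0.196  -0.211  -0.0324] [ 0.  -0.3  7. ] 0.1223 23.0
146.5 146.5 [ 0.1926 -0.3461 -0.0456] [-0.3 -0.7  7.1] 0.1225 23.4
138.5 138.5 [ 0.2336 -0.3533 -0.0263] [0.7 0.1 6.9] 0.1226 23.8
130.5 130.5 [ 0.1833 -0.4063  0.0374] [0.2 0.2 6.4] 0.1226 24.2
122.5 122.5 [ 0.1758 -0.3969  0.0085] [ 0.3 -0.3  7.1] 0.1226 24.6
114.5 114.5 [ 0.1917 -0.433  -0.0825] [ 0.1 -0.5  6.6] 0.1226 25.0
106.5 106.5 [ 0.0875 -0.4061 -0.0019] [ 1.3 -0.4  6. ] 0.1226 25.4
98.5 98.5 [ 0.173  -0.5068 -0.0106] [0.6 0.2 6.8] 0.1226 25.8
90.5 90.5 [ 0.266  -0.4734 -0.0585] [1.1 0.  5.8] 0.1227 26.2
88.5 88.5 [ 0.1849 -0.4788 -0.0692] [0.5 0.2 6.3] 0.1227 26.5
86.5 86.5 [ 0.2488 -0.4817 -0.0339] [0.9 1.1 6.2] 0.1227 26.9
84.5 84.5 [ 0.2537 -0.4651 -0.0632] [0.2 0.1 5.7] 0.1227 27.2
82.5 82.5 [ 0.271  -0.508  -0.0908] [0.7 0.5 6.2] 0.1227 27.6
80.5 80.5 [ 0.2686 -0.4793 -0.0031] [ 0.  -0.6  7.1] 0.1227 27.9
78.5 78.5 [ 0.1927 -0.5197 -0.0675] [ 0.2 -0.4  6.9] 0.1227 28.3
76.5 76.5 [ 0.2313 -0.5109 -0.0293] [-0.3  0.4  7.6] 0.1227 28.6
74.5 74.5 [ 0.2319 -0.5018 -0.0143] [ 0.3 -0.9  5.8] 0.1228 29.0
72.5 72.5 [ 0.2269 -0.4755 -0.0779] [ 0.4 -0.4  6.2] 0.1227 29.3
70.5 70.7 [ 0.1681 -0.5933  0.8097] [ 0.7 -0.3  6.7] 0.1227 29.7
```

The stop is felt at yaw ≈71, which is 91.5° of turn. I relieve the torque a little, then ease up and check it's captive.

```bash
python3 - <<'E'
from h import *
c=[.5512,.1374];o=[180,0,71.3]
robot.line_to([*c,.1215],o,velocity=.02); robot.pause(.1); print(robot.current_torque())
robot.line_to([*c,.1255],o,velocity=.01); robot.pause(.2); st("eased"); print(robot.current_torque())
h=robot.line_to([*c,.1300],o,velocity=.008,f_stop=6); st(f"pull {h}"); print(robot.current_torque())
robot.line_to([*c,.1262],o,velocity=.02); robot.pause(.2); st("back")
# lock check: small counter-twist meets recess wall
robot.line_to([*c,.1262],[180,0,75.3],velocity=.02); robot.pause(.1); st("ccw"); print(robot.current_torque())
robot.line_to([*c,.1262],o,velocity=.02); robot.pause(.2); st(); print(robot.current_torque())
E
```

```text
[-0.1327  0.0257  0.4408]
eased [0.5531 0.1378 0.1252] [ 5.3 -0.  -2.4] 71.4 t 30.7667
[ 0.1461 -1.1566  0.5367]
pull True [0.5531 0.1378 0.1272] [-0.   0.7  2.8] 71.4 t 31.1917
[ 0.0215 -0.0747  0.3786]
back [0.553  0.1378 0.1271] [4.6 0.5 3.7] 71.3 t 31.6667
ccw [0.5518 0.138  0.1268] [4.1 2.7 5.8] 75.2 t 32.0167
[ 0.3847 -0.8048  0.0598]
 [0.5529 0.1376 0.1268] [5.5 1.  3.6] 71.3 t 32.4667
[ 0.257  -1.4125  0.4929]
```

```bash
python3 - <<'E'
from h import *
c=[.5520,.1376];o=[180,0,72.3]
robot.line_to([*c,.1268],o,velocity=.01); robot.pause(.2); st("recentre"); print(robot.current_torque())
for z in(.1275,.1285,.1295,.131):
    h=robot.line_to([*c,z],o,velocity=.01,f_stop=14); robot.pause(.2); st(f"pull {z} {h}"); 
    if h: break
f=vision.grab_frame("scene")[:,:,::-1]; cv2.imwrite("pics/scene4.png",f)
u=project([*c,.12],"scene")[0].astype(int); cv2.imwrite("pics/g4.png",cv2.resize(f[u[1]-50:u[1]+50,u[0]-50:u[0]+50],(500,500),interpolation=cv2.INTER_CUBIC))
E
```

```text
recentre [0.5529 0.1378 0.1269] [5.  1.6 3. ] 72.2 t 32.9167
[ 0.3059 -1.1916  0.1647]
pull 0.1275 False [0.5529 0.1377 0.1271] [6.3 1.6 0.8] 72.2 t 33.3667
pull 0.1285 False [0.5528 0.1377 0.1272] [ 7.6  2.3 -4.5] 72.2 t 33.8167
pull 0.1295 False [0.5528 0.1377 0.1273] [ 9.3  3.3 -9. ] 72.2 t 34.2667
pull 0.131 False [0.5528 0.1377 0.1274] [ 11.    3.1 -14. ] 72.2 t 34.7667
```

View pics/g4.png

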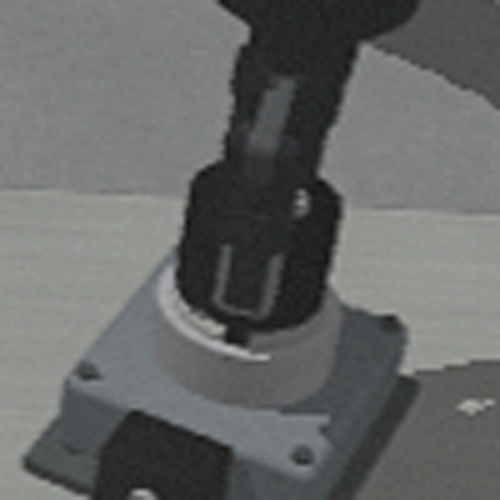

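It held against a 12 N pull at z≈0.127, which is recess height (under the lip it would be ≤0.123). It's locked. I relax the arm and let go.

```bash
python3 - <<'E'
from h import *
o=[180,0,72.5]; c=[.5536,.1381]
robot.line_to([*c,.1273],o,velocity=.01); robot.pause(.2); st("relax"); print(robot.current_torque())
fingers.gripper_to(1.0); robot.pause(.2); st("open"); print(robot.current_finger_gap())
robot.line_to([*c,.22],o,velocity=.1); st("up")
robot.move_to([.40,-.05,.30],[180,0,72.5]); robot.pause(.3); st("away")
a=vision.grab_frame("scene")[:,:,::-1]; b=vision.grab_frame("top")[:,:,::-1]
cv2.imwrite("pics/s5.png",a); cv2.imwrite("pics/t5.png",b)
u=project([.552,.1376,.12],"scene")[0].astype(int);v=project([.552,.1376,.12])[0].astype(int)
f=lambda i,p:cv2.resize(i[p[1]-45:p[1]+45,p[0]-45:p[0]+45],(390,390),interpolation=cv2.INTER_CUBIC)
cv2.imwrite("pics/g5.png",np.hstack([f(a,u),f(b,v)]))
E
```

```text
relax [0.553  0.1378 0.1271] [ 1.5 -0.7  2.2] 72.5 t 35.575
[ 0.0694 -0.4395  0.0082]
open [0.5535 0.1381 0.1273] [ 0.3 -0.5 -0.3] 72.5 t 36.2667
0.9945367355786601
up [0.5531 0.1379 0.2191] [-0.7  0.5  0.5] 72.5 t 37.3417
away [ 0.4004 -0.0493  0.2996] [ 0.6 -0.  -0.1] 72.6 t 38.6417
```

View pics/g5.png

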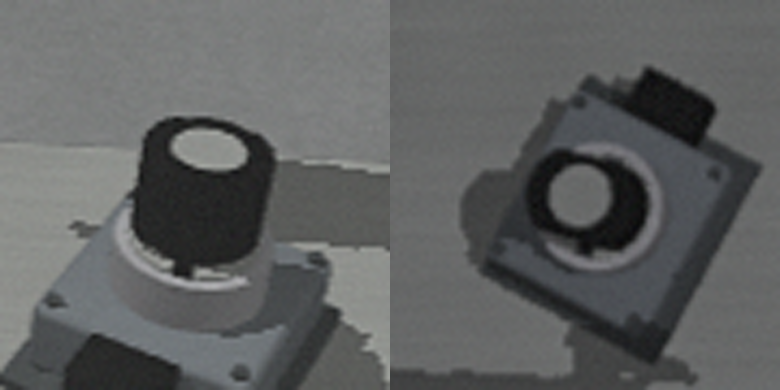

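```bash
python3 - <<'E'
from h import *
from scipy.optimize import least_squares
a=cv2.imread("pics/s5.png");b=cv2.imread("pics/t5.png")
u=project([.5565,.1388,.15],"scene")[0];v=project([.5505,.1375,.15])[0]
d=disc(a,u,12);e=disc(b,v,12);print(d,e)
for z in(.146,.149,.152,.156): print(z,"scene",unproj(d[0],z,"scene")[:2]-[.5565,.1388],"top",unproj(e[0],z)[:2]-[.5505,.1375])
E
```

```text
(array([415.8452, 176.0296]), np.float64(137.4375), 85.0) (array([246.3905, 195.7072]), np.float64(167.453125), 62.0)
0.146 scene [-0.0055  0.0001] top [ 0.0001 -0.0004]
0.149 scene [-0.0012 -0.0008] top [-0.0003 -0.0011]
0.152 scene [ 0.0032 -0.0018] top [-0.0007 -0.0018]
0.156 scene [ 0.009 -0.003] top [-0.0012 -0.0027]
```

After release, the disc height fits 0.149 m, which is the locked depth, and the cup is concentric and upright. Handing in.

```bash
python3 -c "
from station import workorder
print(workorder.close_job())"
```

```text
the job is handed in; nothing more can be done
None
```

The black sample cup is locked in the spinner's bayonet socket and released: it was turned about 91° clockwise to the stop (about 0.8 N m felt there), held against a 12 N pull, and the job was handed in after about 39 s of robot time.

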